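# Set the pottery's batch counter to 7 and lock it

### The job

The next kiln load is batch number 7: rub the black rubber roller of the batch counter round with the fingertips, pressing gently, until 7 stands in the middle of the little window, then push the yellow lock button down fully home so that the drum is held at 7. Never lean on the counter with more than about 20 N, leave the pots, tiles and tools around it alone, and let go at the end.

Things in the scene. Friction and masses are not known exactly. Their poses are not given: they have to be found in the camera images.
- counter: Grey metal batch counter, 132 (x) by 200 (y) by 129 mm high, on a base plate fixed to the table. Origin: centre of the plate's underside; x away from the robot at yaw 0, z up. The heights given are nominal: hidden levelling feet set the box up to 10 mm higher or lower, and rubber springs let it sink 1 mm per 16 N (5 mm at most). Keep contact force on it under 20 N.
- roller_spot (a point): Point fixed to the counter (0, 52, 120 mm from its origin): nominal crest of the black ribbed rubber roller, part of the drum of 50 mm radius, 80 mm long along the counter's y, axis 50 mm below. True crest up to 10 mm higher or lower. Cheeks 10 mm below the crest begin 34 mm off in x; the hood, 9 mm above the crest, begins 43 mm off towards -y.
- window_spot (a point): Point fixed to the counter (0, -11, 129 mm from its origin): centre of the square 30 mm window in the flat grey hood (nominal height, up to 10 mm off), which shows one black numeral of the drum from above, upright as seen from the robot's side.
- lock_spot (a point): Point fixed to the counter (0, -62, 159 mm from its origin): nominal centre of the flat top of the yellow lock button (32 mm cap on the hood) when up; 30 mm above the hood. True height up to 10 mm higher or lower. Home is 12 mm lower.
- drum (a joint): Drum angle in rad: number n (0 to 9) is centred in the window at n x 0.628 (7 at 4.398). Grows as the roller's crest is dragged along the counter's +x; 50 mm of rim travel is 1 rad. Range -0.1 to 5.75; starts at 1.4 to 3.3, stays where left. Drag at the rim 3.5 N: fingertips pressing on the crest with 8 to 15 N carry it, lighter ones slip; lift and repeat.
- lock (a joint): Lock button travel in m: 0 up, 0.012 home; starts at 0 to 0.001, stays where left. Slides with 3 N friction. Its pin drops between two of the drum's ten index rollers and wedges the drum to the nearest number: it needs more push (10 to 16 N in all) the farther the number is off centre, is blocked half-way between numbers, and gets home only with a number centred.
- cup_a: Bystander: unglazed reddish cup, 76 mm wide, 85 mm high; origin at the centre of its underside.
- cup_b: Bystander: cream cup, 72 mm wide, 75 mm high; origin at the centre of its underside.
- bowl: Bystander: ochre bowl, 130 mm wide, 55 mm high; origin at the centre of its underside.
- rib: Bystander: flat wooden shaping rib, 110 by 55 by 8 mm; origin at the centre of its underside.
- brush: Bystander: glaze brush lying on the table; origin on the table under its middle.
- tile_a: Bystander: reddish test tile, 60 by 60 by 10 mm; origin at the centre of its underside.
- tile_b: Bystander: blue glazed test tile, 60 by 60 by 10 mm; origin at the centre of its underside.

How it is judged:
By the outcome, as a careful person would: the job done as asked, in the order asked, and still so for the second after the job is handed in, with the robot touching nothing.
It also fails if it takes over 67 s, if anything falls off the work surface, if the arm or the gripper's body presses on something with over 40 N, if the wrist force passes 120 N, or if a joint passes its speed limit or range.

### The arm

A 6-joint arm with a two-finger parallel gripper is mounted at the origin on the work surface. World frame = base frame: x ahead of the robot, y to its left, z up, the work surface at z = 0. Lengths are in mm, angles in rad, forces in N, time in s.
With the tool pointing down it reaches from about 375 to 925 mm from the base axis. Payload 5.7 kg.
Tool frame: the origin (TCP) lies on the centre line of the jaws, within the pads' length; the fingertips stand 25 mm ahead of it and the grasp point (between the pads) lies 6 mm ahead of it (ctrl.nose_length is the distance from the TCP to the fingertips, in mm); x points along the fingers, y is the direction in which the jaws open and shut, and the axes are right-handed (so a half turn about x gives the same grasp; the last joint's range is limited). The gripper opens to 85 mm and grips with 20 to 120 N. Pads are 22 mm wide; open, the fingers measure 114 mm over their backs; the gripper's body (76 mm by 85 mm) begins 54 mm behind the grasp point. The pads swing forward as they close: fully open they stand 13 mm farther back than shut.
Start: joints at [-1.342, 0.359, 1.51, -0, 1.272, -0.115], TCP at [202.225, -564.864, 256.267] pointing down, gripper open.
Joint ranges: [-2.97, 2.97], [-1.01, 2.36], [0.21, 2.38], [-0.96, 4.11], [0.2, 2.71], [-2.98, 2.98]. Speed limits (rad/s): [2.39, 2.39, 3.14, 3.14, 3.14, 3.14].

### API

Orientations are given as [roll, pitch, yaw] about the fixed x, y, z axes, in that order (R = Rz(yaw) Ry(pitch) Rx(roll)).
In Python, from rig import ctrl gives the robot as it stands.
- The arm moves only by the tool apply_moves, never from a script. Its argument "rows" is one flat list of numbers, 7 for each row, row after row: the shift along the tool's x, y, z in m, then the turn, a rotation vector about the tool's x, y, z in degrees, then the opening, from -1 (shut) to 1 (fully open). In form: [x, y, z, ax, ay, az, jaw, x, y, z, ax, ay, az, jaw, ...]. A call has 1 to 8 rows; each row is the pose to reach, as a shift and turn from the pose commanded when the call began, along the tool's axes at that moment; what a row does not reach only later rows make up. A row lasts 1/12 s, in which the tool goes at most 41.7 mm and 7.16 degrees, less where a joint would pass 70% of its speed; a pose out of reach is approached as far as the arm can. A call with a gripper value outside its range is refused whole. The fingers move at their own pace and stop on an object; "grip_force" is the grip in N (left out, the last holds). Time passes only in rows, so rows that repeat a pose let the fingers close. It gives the time, the measured TCP pose, the force and the opening at its end, in the units of the state.
- ctrl.sense(): the state, without advancing time (a new reading comes with each control period).
- ctrl.snapshot(name): name is "side" or "top"; returns a dict with "color" (400x640x3 uint8, red, green, blue), "vfov" (degrees; the focal length in pixels is half the picture's height over the tangent of half this angle, whatever the lens; pixels are square), "cx", "cy" (the principal point, pixels), "extrinsics" (4x4, takes a point from world to camera coordinates). Camera axes: x right, y up, looking along -z (the intrinsics and any distortion apply to the point x, -y, -z); pixel columns grow to the right and rows downward; lengths in mm; the calibration is good to about 2 mm. A picture is of the moment at which its call begins. There is no depth.
- ctrl.close_job(): hands the job in, once; it reports no verdict.
The state is a dict: "time_s": time; "joints": joint angles; "joint_velocities": joint speeds; "joint_torque": joint torques, N m; "position": TCP position; "tcp_rot": TCP orientation; "force": force on the tool from outside, world axes, zero at the start; "wrist_torque": the same for the moment, N m; "width": finger opening in mm.
Only numpy, scipy, OpenCV 4.12 (cv2) and the standard library are available. Lean on these libraries where they do the work, as an engineer would, in place of code of your own. Each camera call takes 0.05 s, during which the arm holds its last target.

## Working session

There is one attempt and no reset: what is moved stays moved. The work goes in short steps, Python scripts to look and compute and a tool call to move; the robot and the scene stay as the last step left them, time stands still between calls to the robot, and variables do not carry over. Pictures are saved under pics/ and viewed, and the job is handed in when it is done.

Besides the shell and the picture viewer there is one more tool, called after "Request:" as name(argument=value, ...) on one line, values as JSON. apply_moves: Moves the arm, as the interface text tells. Its arguments: {"type":"object","properties":{"rows":{"type":"array","items":{"type":"number"}},"grip_force":{"type":"number"}},"required":["rows"]}

```bash
ls; mkdir -p pics; python3 - <<'E'
from rig import ctrl
import cv2,numpy as np
np.set_printoptions(suppress=True,precision=3)
for n in("side","top"):
    s=ctrl.snapshot(n); cv2.imwrite(f"pics/{n}0.png",s["color"][...,::-1]); 
    print(n,{k:v for k,v in s.items() if k!="color"})
print(ctrl.sense(),ctrl.nose_length)
E
```

```text
pics
side {'vfov': 55.0499769773375, 'cx': 318.7029164146113, 'cy': 192.18601819534743, 'extrinsics': array([[  -0.984,   -0.178,   -0.012,  550.558],
       [   0.115,   -0.684,    0.721, -202.096],
       [  -0.136,    0.708,    0.693, -948.729],
       [   0.   ,    0.   ,    0.   ,    1.   ]])}
top {'vfov': 49.57906859655529, 'cx': 324.50325648290897, 'cy': 198.59683326892446, 'extrinsics': array([[    0.008,    -1.   ,    -0.026,   -32.64 ],
       [    0.996,     0.006,     0.09 ,  -584.074],
       [   -0.09 ,    -0.027,     0.996, -1399.635],
       [    0.   ,     0.   ,     0.   ,     1.   ]])}
{'time_s': 0.1, 'joints': array([-1.342,  0.359,  1.511,  0.   ,  1.273, -0.115]), 'joint_velocities': array([-0.   , -0.   , -0.002,  0.   , -0.001,  0.002]), 'joint_torque': array([  0.   , -52.865, -27.935,  -0.   ,   0.005,  -0.   ]), 'position': array([ 202.115, -564.303,  255.527]), 'tcp_rot': array([-1.688,  1.569,  1.797]), 'force': array([-0.783, -0.135,  0.597]), 'wrist_torque': array([ 0.018, -0.045,  0.024]), 'width': 85.39602459261589} 25.0
```

View pics/side0.png

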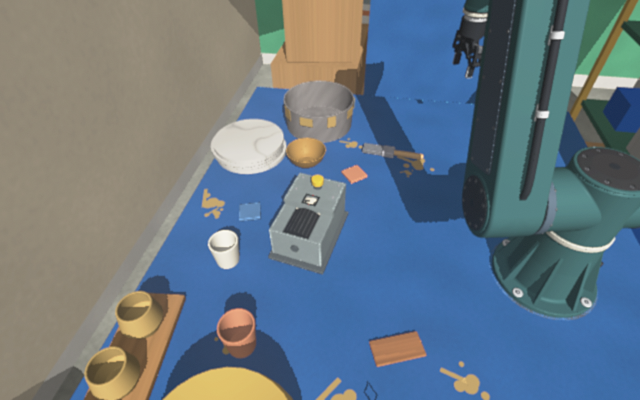

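View pics/top0.png

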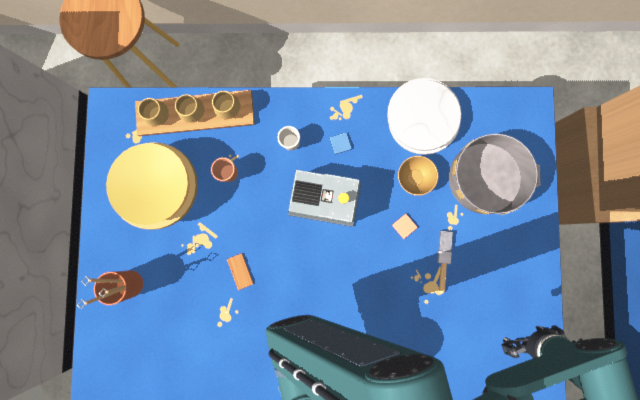

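The counter is clear in both views: side around (310,220), top around (325,197). I'll enlarge both crops.

```bash
python3 - <<'E'
import cv2
a=cv2.imread("pics/side0.png")[165:275,255:365]; b=cv2.imread("pics/top0.png")[155:235,275:375]
cv2.imwrite("pics/sc.png",cv2.resize(a,None,fx=5.4,fy=5.4,interpolation=cv2.INTER_CUBIC))
cv2.imwrite("pics/tc.png",cv2.resize(b,None,fx=7,fy=7,interpolation=cv2.INTER_CUBIC))
E
```

```text
(no output)
```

View pics/sc.png

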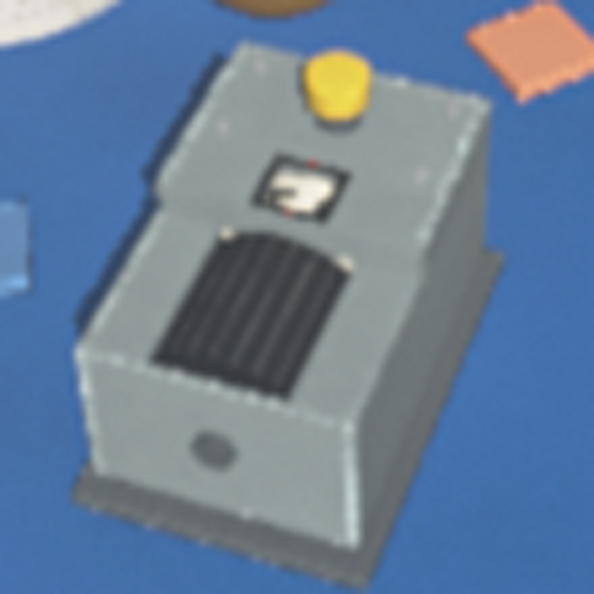

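View pics/tc.png

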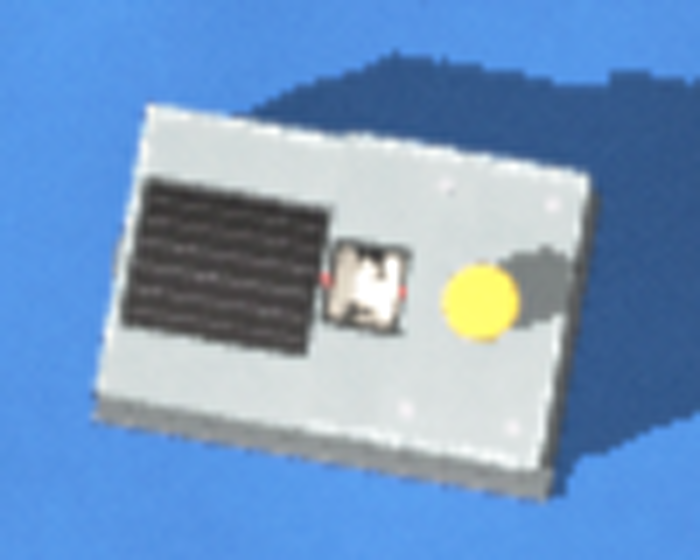

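```bash
cat > h.py <<'E'
import numpy as np
def proj(s,P):
    P=np.atleast_2d(P); E=s["extrinsics"]; c=P@E[:3,:3].T+E[:3,3]
    f=200/np.tan(np.radians(s["vfov"]/2)); return np.c_[s["cx"]+f*c[:,0]/-c[:,2], s["cy"]-f*c[:,1]/-c[:,2]]
E
cat > fit.py <<'E'
from rig import ctrl
from h import *
from scipy.optimize import least_squares
np.set_printoptions(suppress=True,precision=2)
S=ctrl.snapshot("side");T=ctrl.snapshot("top")
full=lambda a,k,ox,oy:(np.array(a)+.5)/k-.5+np.array([ox,oy])
L=[("win",[0,-11,129],[302,190],[366,286],1),("but",[0,-62,159],[338,68],[481,302],1),
("r1",[-32,12,110],[350,268],[305,353],1),("r2",[32,12,110],[222,232],[330,210],1),
("r3",[-32,92,110],[288,400],[122,325],1),("r4",[32,92,110],[155,358],[145,180],1),
("b1",[-66,100,0],[368,585],None,0),("b2",[66,100,0],[75,500],None,0),("b3",[-66,-100,0],[500,255],None,0)]
def res(p,out=False):
    x,y,w,dz=p; R=np.array([[np.cos(w),-np.sin(w),0],[np.sin(w),np.cos(w),0],[0,0,1]]); r=[]
    for n,m,s,t,u in L:
        P=R@(np.array(m)+[0,0,dz*u])+[x,y,0]
        a=proj(S,P)[0]-full(s,5.4,255,165); b=proj(T,P)[0]-full(t,7,275,155) if t else np.zeros(2)
        if out: print(n,a,b)
        r+=[*a,*b]
    return np.array(r)
q=least_squares(res,[600,-50,0,0],loss="soft_l1"); res(q.x,1); print(q.x, q.cost)
x,y,w,dz=q.x;R=np.array([[np.cos(w),-np.sin(w),0],[np.sin(w),np.cos(w),0],[0,0,1]])
for m in([0,52,120],[0,-11,129],[0,-62,159]):print(R@(np.array(m)+[0,0,dz])+[x,y,0])
E
python3 fit.py
```

```text
win [ 0.21 -0.22] [-0.43 -0.06]
but [0.19 0.73] [-0.26 -0.49]
r1 [ 0.33 -0.17] [-0.64 -0.14]
r2 [0.23 0.49] [-0.7   0.09]
r3 [ 0.5  -0.99] [ 0.17 -0.43]
r4 [0.12 0.01] [0.49 0.14]
b1 [-1.48 -2.28] [0. 0.]
b2 [ 4.77 -0.52] [0. 0.]
b3 [-2.86  3.31] [0. 0.]
[586.98 -26.17  -0.16  -3.13] 12.697186436539821
[595.36  25.15 116.87]
[585.21 -37.03 125.87]
[576.98 -87.36 155.87]
```

```bash
sed -i 's/^("b1".*$/]/' fit.py; python3 fit.py; python3 - <<'E'
from rig import ctrl
print(ctrl.sense()["time_s"])
import cv2
for n,b,k in(("side",(190,206,298,326),25),("top",(185,208,315,340),25)):
    im=ctrl.snapshot(n)["color"][b[0]:b[1],b[2]:b[3],::-1]
    cv2.imwrite(f"pics/w_{n}0.png",cv2.resize(im,None,fx=k,fy=k,interpolation=cv2.INTER_CUBIC))
E
```

```text
win [ 0.15 -0.19] [-0.27 -0.12]
but [0.17 0.78] [-0.11 -0.52]
r1 [ 0.24 -0.14] [-0.49 -0.22]
r2 [0.18 0.48] [-0.52  0.02]
r3 [ 0.34 -1.  ] [ 0.34 -0.57]
r4 [ 0.01 -0.03] [0.69 0.02]
[587.26 -26.65  -0.16  -3.74] 1.8086435471552367
[595.75  24.65 116.26]
[585.46 -37.5  125.26]
[577.13 -87.82 155.26]
0.3
```

View pics/w_side0.png

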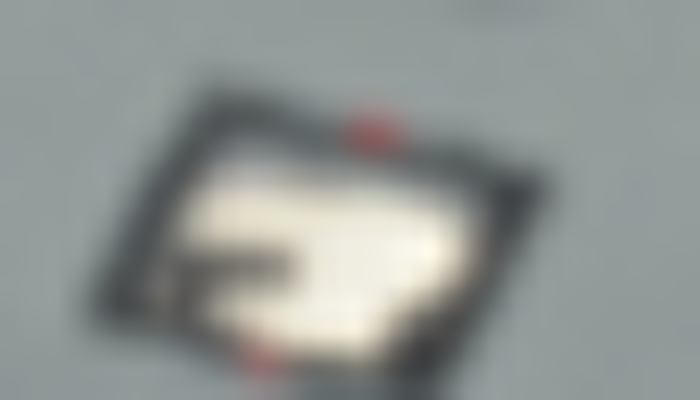

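View pics/w_top0.png

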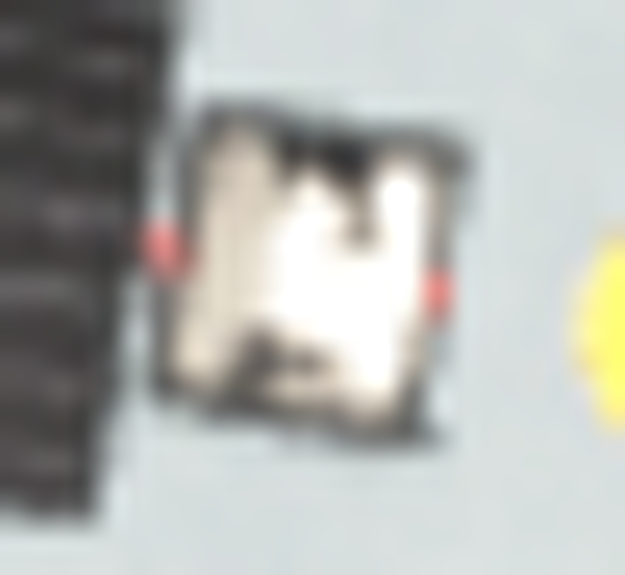

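The window shows a numeral boundary, and the lower digit looks like the top of the next number. The upper one looks like the bottom of a 4, so the drum is at about 4.5. Next I'll plan the approach.

```bash
cat >> h.py <<'E'
from scipy.spatial.transform import Rotation as Ro
def rel(p0,R0,p1,R1):
    d=R0.T@(np.array(p1)-p0)/1000; w=Ro.from_matrix(R0.T@R1).as_rotvec(degrees=True); return np.r_[d,w]
E
python3 - <<'E'
from rig import ctrl
from h import *
np.set_printoptions(suppress=True,precision=4)
s=ctrl.sense(); R0=Ro.from_euler('xyz',s["tcp_rot"]).as_matrix(); print(R0)
w=-.16; yc=np.array([-np.sin(w),np.cos(w),0]); xc=np.array([np.cos(w),np.sin(w),0])
for y in (yc,-yc):
    x=np.array([0,0,-1.]);R1=np.c_[x,y,np.cross(x,y)]
    print(rel(np.array([202.2,-564.9,256.3]),R0,np.array([595.75,24.65,200])-0*xc,R1))
E
```

```text
[[-0.0001  0.3371 -0.9415]
 [ 0.0003 -0.9415 -0.3371]
 [-1.     -0.0003 -0.    ]]
[   0.0565   -0.4223   -0.5693 -151.1303   -0.0263    0.0046]
[ 0.0565 -0.4223 -0.5693 28.8697  0.0034  0.0195]
```

Request:
apply_moves(rows=[0,-0.022,-0.03,1.5,0,0,-1,0,-0.044,-0.06,3,0,0,-1,0,-0.066,-0.09,4.5,0,0,-1,0,-0.088,-0.12,6,0,0,-1,0,-0.11,-0.15,7.5,0,0,-1,0,-0.132,-0.18,9,0,0,-1,0,-0.154,-0.21,10.5,0,0,-1,0,-0.176,-0.24,12,0,0,-1], grip_force=20)

```text
time_s: 1.07
position: [369.5, -316.7, 256.5]
tcp_rot: [2.359, 1.57, -0.65]
force: [0.3, -0.8, -0.3]
width: 0.0
```

```bash
cat > to.py <<'E'
import sys
from rig import ctrl
from h import *
np.set_printoptions(suppress=True,precision=4)
s=ctrl.sense(); R0=Ro.from_euler('xyz',s["tcp_rot"]).as_matrix()
w=-.16; yc=np.array([-np.sin(w),np.cos(w),0]); xc=np.array([np.cos(w),np.sin(w),0])
x=np.array([0,0,-1.]);R1=np.c_[x,-yc,np.cross(x,-yc)]
print("t",s["time_s"],"pos",s["position"],"F",s["force"],"w",s["width"])
print(rel(s["position"],R0,np.array([float(v) for v in sys.argv[1:4]]),R1))
E
python3 to.py 595.75 24.65 200
```

```text
t 1.0667 pos [ 369.5387 -316.7303  256.4961] F [ 0.2945 -0.8349 -0.2816] w 0.019263896788154506
[ 0.0565 -0.3085 -0.2694 16.7713 -0.0213 -0.0157]
```

Request:
apply_moves(rows=[0,-0.028,-0.0246,1.5,0,0,-1,0,-0.056,-0.049,3,0,0,-1,0,-0.084,-0.074,4.5,0,0,-1,0,-0.112,-0.098,6,0,0,-1,0,-0.14,-0.123,7.5,0,0,-1,0,-0.168,-0.147,9,0,0,-1,0,-0.196,-0.172,10.5,0,0,-1,0,-0.224,-0.196,12,0,0,-1])

```text
time_s: 1.73
position: [534.0, -68.3, 256.5]
tcp_rot: [3.003, 1.57, -0.215]
force: [0.8, -0.2, 0.5]
width: -0.2
```

```bash
python3 to.py 582 27 180
```

```text
t 1.7333 pos [534.0052 -68.2513 256.5454] F [ 0.8003 -0.2197  0.4848] w -0.17141964703716092
[ 0.0766 -0.0986 -0.0406  4.802  -0.035  -0.0034]
```

Request:
apply_moves(rows=[0.01,-0.033,-0.0135,1.6,0,0,-1,0.02,-0.066,-0.027,3.2,0,0,-1,0.04,-0.0986,-0.0406,4.8,0,0,-1,0.0766,-0.0986,-0.0406,4.8,0,0,-1,0.0766,-0.0986,-0.0406,4.8,0,0,-1])

```text
time_s: 2.15
position: [577.8, 27.4, 174.3]
tcp_rot: [0.061, 1.562, 3.047]
force: [-1.7, -0.3, -0.7]
width: 0.4
```

```bash
python3 to.py 582 27 155; cat > look.py <<'E'
import sys,cv2
from rig import ctrl
n=sys.argv[1]
for c,b,k in(("side",(165,275,255,365),5),("top",(155,235,275,375),7)):
    s=ctrl.snapshot(c)["color"][b[0]:b[1],b[2]:b[3],::-1]
    cv2.imwrite(f"pics/{c}{n}.png",cv2.resize(s,None,fx=k,fy=k,interpolation=cv2.INTER_CUBIC))
E
python3 look.py 1
```

```text
t 2.15 pos [577.8427  27.4317 174.285 ] F [-1.7207 -0.2962 -0.715 ] w 0.4169248532113589
[ 0.0192 -0.0002 -0.0043  0.2458  0.518  -0.0327]
```

View pics/side1.png

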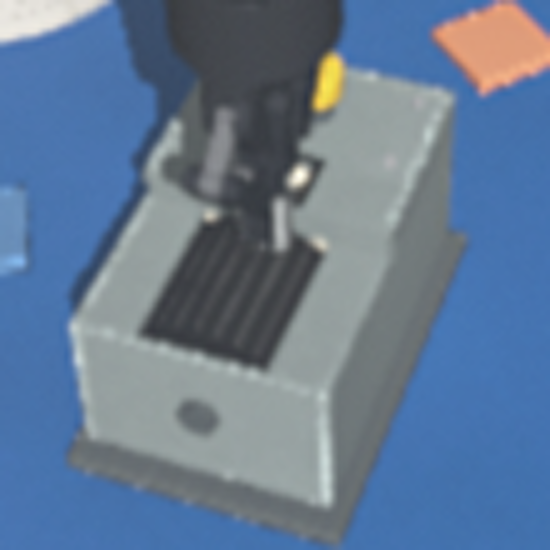

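View pics/top1.png

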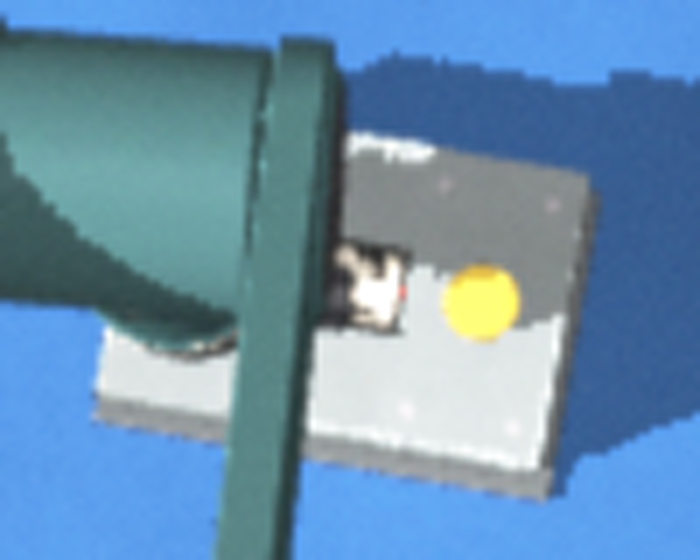

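Request:
apply_moves(rows=[0.005,0,0,0,0,0,-1,0.01,0,0,0,0,0,-1,0.015,0,0,0,0,0,-1,0.02,0,0,0,0,0,-1,0.022,0,0,0,0,0,-1,0.024,0,0,0,0,0,-1,0.024,0,0,0,0,0,-1,0.024,0,0,0,0,0,-1])

```text
time_s: 2.92
position: [581.0, 25.2, 155.7]
tcp_rot: [-0.961, 1.571, 2.022]
force: [0.4, 0.4, -0.1]
width: -0.1
```

```bash
python3 to.py 582 27 142
```

```text
t 2.9167 pos [580.9707  25.194  155.7436] F [ 0.3668  0.4156 -0.1353] w -0.1059551443456437
[ 0.0137 -0.0019 -0.0007  0.0598  0.0034  0.0049]
```

Request:
apply_moves(rows=[0.003,-0.001,0,0,0,0,-1,0.006,-0.002,0,0,0,0,-1,0.008,-0.002,0,0,0,0,-1,0.01,-0.002,0,0,0,0,-1,0.01,-0.002,0,0,0,0,-1])

```text
time_s: 3.33
position: [580.9, 27.3, 145.1]
tcp_rot: [0.01, 1.57, 2.993]
force: [0.0, -1.2, 0.1]
width: 0.2
```

Request:
apply_moves(rows=[0.001,0,0,0,0,0,-1,0.001,0,0,0,0,0,-1])

```text
time_s: 3.5
position: [581.2, 27.2, 144.6]
tcp_rot: [-0.296, 1.571, 2.686]
force: [0.8, 0.8, 0.6]
width: 0.1
```

Request:
apply_moves(rows=[0.001,0,0,0,0,0,-1,0.001,0,0,0,0,0,-1])

```text
time_s: 3.67
position: [581.3, 27.2, 143.6]
tcp_rot: [-0.744, 1.571, 2.239]
force: [-0.7, 0.5, -0.4]
width: -0.0
```

Request:
apply_moves(rows=[0.001,0,0,0,0,0,-1,0.001,0,0,0,0,0,-1])

```text
time_s: 3.83
position: [581.2, 27.2, 142.6]
tcp_rot: [-0.492, 1.571, 2.491]
force: [-0.2, 0.1, -0.6]
width: 0.1
```

Request:
apply_moves(rows=[0.001,0,0,0,0,0,-1,0.001,0,0,0,0,0,-1])

```text
time_s: 4.0
position: [581.2, 27.3, 141.6]
tcp_rot: [-0.404, 1.571, 2.578]
force: [1.2, 0.7, 0.6]
width: 0.1
```

Request:
apply_moves(rows=[0.0005,0,0,0,0,0,-1,0.0005,0,0,0,0,0,-1])

```text
time_s: 4.17
position: [581.2, 27.2, 141.1]
tcp_rot: [-0.68, 1.571, 2.303]
force: [0.6, 0.1, -0.2]
width: -0.2
```

Request:
apply_moves(rows=[0.0005,0,0,0,0,0,-1,0.0005,0,0,0,0,0,-1])

```text
time_s: 4.33
position: [581.2, 27.2, 140.7]
tcp_rot: [-0.643, 1.571, 2.34]
force: [-0.5, 1.0, 0.9]
width: -0.1
```

Request:
apply_moves(rows=[0.0005,0,0,0,0,0,-1,0.0005,0,0,0,0,0,-1])

```text
time_s: 4.5
position: [581.3, 27.3, 140.3]
tcp_rot: [-2.104, 1.571, 0.878]
force: [-0.1, -0.9, 0.9]
width: 0.2
```

Request:
apply_moves(rows=[0.0005,0,0,0,0,0,-1,0.0005,0,0,0,0,0,-1])

```text
time_s: 4.67
position: [581.4, 27.2, 140.0]
tcp_rot: [-2.583, 1.571, 0.4]
force: [-1.2, -0.5, 4.0]
width: 0.0
```

Request:
apply_moves(rows=[0.0006,0,0,0,0,0,-1,0.0006,0,0,0,0,0,-1])

```text
time_s: 4.83
position: [581.4, 27.3, 139.6]
tcp_rot: [-2.73, 1.57, 0.252]
force: [-1.7, -0.2, 7.2]
width: -0.4
```

Request:
apply_moves(rows=[0.0008,0,-0.002,0,0,0,-1,0.0008,0,-0.005,0,0,0,-1,0.0008,0,-0.008,0,0,0,-1,0.0008,0,-0.011,0,0,0,-1,0.0008,0,-0.011,0,0,0,-1])

```text
time_s: 5.25
position: [593.3, 25.3, 140.0]
tcp_rot: [-3.109, 1.569, -0.126]
force: [-1.9, -0.1, 12.5]
width: -0.1
```

```bash
python3 to.py 595.75 24.65 142;python3 look.py 2
```

```text
t 5.25 pos [593.2604  25.2717 139.9699] F [-1.9353 -0.0737 12.5145] w -0.1434505520892168
[-0.002   0.0002 -0.0026  0.0691 -0.13    0.0044]
```

View pics/top2.png

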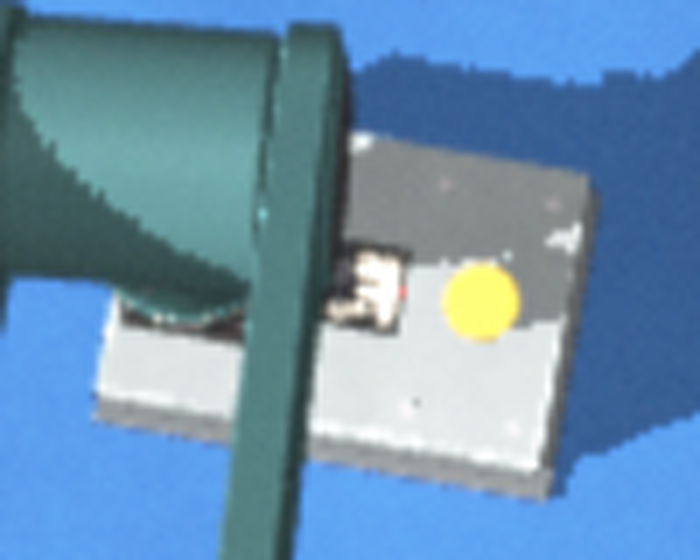

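View pics/side2.png

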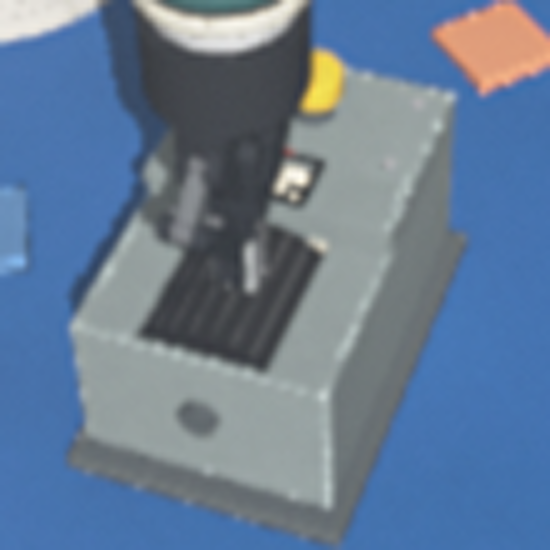

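Request:
apply_moves(rows=[0,0,-0.003,0,0,0,-1,0,0,-0.006,0,0,0,-1,0,0,-0.009,0,0,0,-1,0,0,-0.012,0,0,0,-1,0,0,-0.012,0,0,0,-1])

```text
time_s: 5.77
position: [605.1, 23.3, 139.9]
tcp_rot: [3.102, 1.568, -0.199]
force: [-1.9, -0.6, 12.1]
width: -0.1
```

Request:
apply_moves(rows=[0,0,-0.003,0,0,0,-1,0,0,-0.005,0,0,0,-1,0,0,-0.005,0,0,0,-1])

```text
time_s: 6.02
position: [609.9, 22.4, 139.6]
tcp_rot: [3.032, 1.569, -0.268]
force: [-1.2, -0.4, 10.5]
width: 0.4
```

Request:
apply_moves(rows=[-0.005,0,0,0,0,0,-1,-0.01,0,0,0,0,0,-1,-0.012,0.0,0.005,0,0,0,-1,-0.012,0,0.015,0,0,0,-1,-0.012,0,0.025,0,0,0,-1,-0.012,0,0.029,0,0,0,-1,-0.012,0,0.029,0,0,0,-1])

```text
time_s: 6.6
position: [577.9, 27.8, 149.8]
tcp_rot: [0.04, 1.568, 3.024]
force: [-0.2, 0.5, -0.6]
width: 0.2
```

```bash
python3 to.py 582 27 142;python3 look.py 3
```

```text
t 6.6 pos [577.8525  27.8111 149.8401] F [-0.1669  0.4604 -0.6242] w 0.22915490873008404
[ 0.0078  0.0001 -0.0042  0.0863  0.1498 -0.0062]
```

View pics/top3.png

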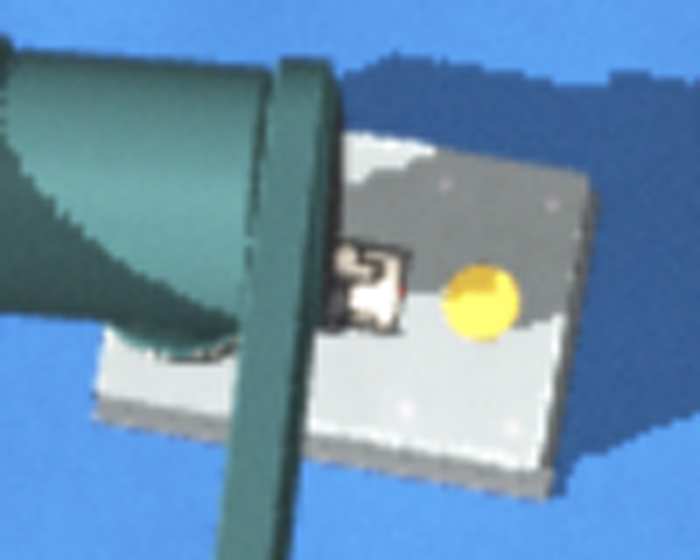

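View pics/side3.png

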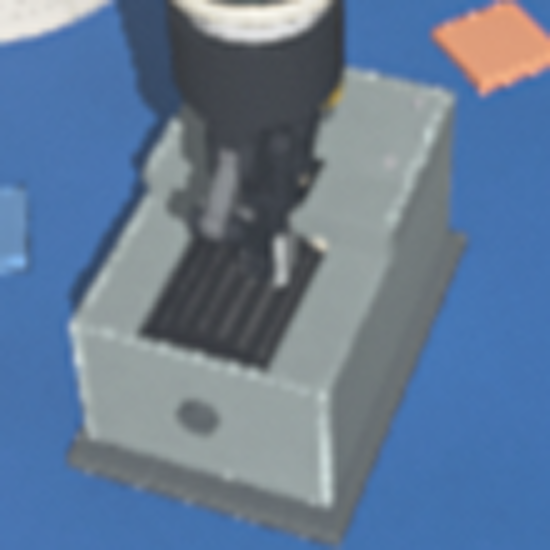

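Request:
apply_moves(rows=[0,-0.02,-0.004,0,0,0,-1,0,-0.022,-0.004,0,0,0,-1,0,-0.022,-0.004,0,0,0,-1])

```text
time_s: 6.95
position: [588.4, 49.0, 150.3]
tcp_rot: [-2.896, 1.57, 0.088]
force: [-0.8, -0.0, -0.6]
width: -0.1
```

```bash
cat > win.py <<'E'
# rectify the drum patch under the window (plane at window height -9) from both views; x up, -y right
import sys,cv2
from rig import ctrl
from h import *
n=sys.argv[1]; x0,y0,w,dz=587.26,-26.65,-.16,-3.7
R=np.array([[np.cos(w),-np.sin(w),0],[np.sin(w),np.cos(w),0],[0,0,1]])
out=[]
for c in("top","side"):
    s=ctrl.snapshot(c); W=24
    m=np.array([[W,-11+W,120],[W,-11-W,120],[-W,-11-W,120],[-W,-11+W,120.]])+[0,0,dz]
    px=proj(s,m@R.T+[x0,y0,0]).astype(np.float32)
    H=cv2.getPerspectiveTransform(px,np.float32([[0,0],[390,0],[390,390],[0,390]]))
    out.append(cv2.warpPerspective(s["color"][...,::-1],H,(390,390),flags=cv2.INTER_CUBIC))
cv2.imwrite(f"pics/win{n}.png",np.hstack(out))
s=ctrl.sense();print(s["position"],s["time_s"])
E
python3 win.py 3
```

```text
[587.74467572  48.21898207 150.16821526] 7.05
```

View pics/win3.png

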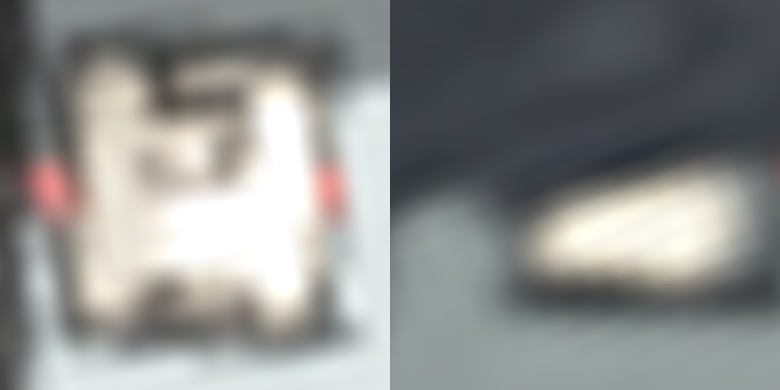

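Request:
apply_moves(rows=[0,0,0.0035,0,0,0,-1,0.004,0,0.0035,0,0,0,-1,0.008,0,0.0035,0,0,0,-1,0.0095,0,0.0035,0,0,0,-1,0.0105,0,0.0035,0,0,0,-1,0.0105,0,0.0035,0,0,0,-1])

```text
time_s: 7.55
position: [583.8, 48.8, 139.7]
tcp_rot: [0.251, 1.57, -3.049]
force: [-2.3, -0.6, 4.5]
width: -0.1
```

Request:
apply_moves(rows=[0.0014,0,0,0,0,0,-1,0.0014,0,-0.003,0,0,0,-1,0.0014,0,-0.006,0,0,0,-1,0.0014,0,-0.009,0,0,0,-1,0.0014,0,-0.012,0,0,0,-1,0.0014,0,-0.015,0,0,0,-1,0.0014,0,-0.015,0,0,0,-1])

```text
time_s: 8.13
position: [600.2, 46.1, 140.0]
tcp_rot: [2.931, 1.569, -0.37]
force: [-1.9, -2.0, 11.8]
width: 0.3
```

Request:
apply_moves(rows=[0,0,-0.003,0,0,0,-1,0,0,-0.006,0,0,0,-1,0,0,-0.009,0,0,0,-1,0,0,-0.012,0,0,0,-1,0,0,-0.012,0,0,0,-1])

```text
time_s: 8.55
position: [612.0, 44.1, 139.8]
tcp_rot: [2.857, 1.569, -0.443]
force: [-2.3, -2.1, 9.5]
width: -0.2
```

```bash
python3 win.py 4
```

```text
[612.00843173  44.08168215 139.82305001] 8.65
```

View pics/win4.png

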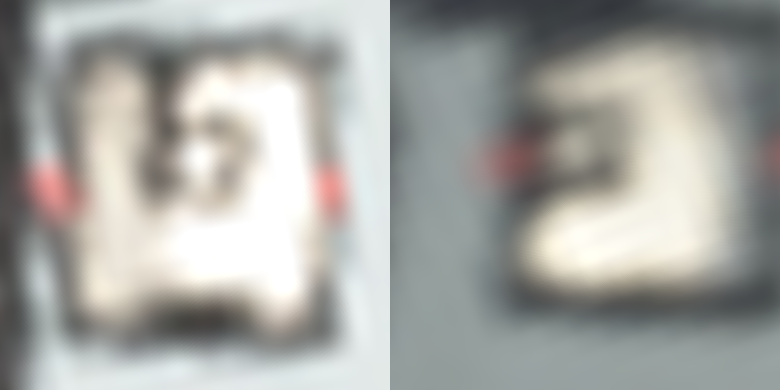

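Request:
apply_moves(rows=[-0.005,0,0,0,0,0,-1,-0.01,0,0,0,0,0,-1,-0.01,0.0,0.005,0,0,0,-1,-0.01,0,0.015,0,0,0,-1,-0.01,0,0.025,0,0,0,-1,-0.01,0,0.027,0,0,0,-1,-0.01,0,0.027,0,0,0,-1,-0.004,0,0.027,0,0,0,-1])

```text
time_s: 9.32
position: [584.7, 49.1, 143.2]
tcp_rot: [-2.975, 1.569, 0.008]
force: [0.6, -0.4, -0.1]
width: 0.1
```

Request:
apply_moves(rows=[0.0015,0,0,0,0,0,-1,0.0025,0,0,0,0,0,-1,0.003,0,0,0,0,0,-1,0.003,0,0,0,0,0,-1])

```text
time_s: 9.65
position: [584.4, 49.1, 139.7]
tcp_rot: [-0.779, 1.571, 2.204]
force: [-2.3, 0.6, 5.5]
width: -0.2
```

Request:
apply_moves(rows=[0.001,0,0,0,0,0,-1,0.001,0,-0.003,0,0,0,-1,0.001,0,-0.006,0,0,0,-1,0.001,0,-0.009,0,0,0,-1,0.001,0,-0.012,0,0,0,-1,0.001,0,-0.015,0,0,0,-1,0.001,0,-0.018,0,0,0,-1,0.001,0,-0.018,0,0,0,-1])

```text
time_s: 10.32
position: [603.4, 45.9, 140.0]
tcp_rot: [-3.092, 1.569, -0.11]
force: [-3.1, -0.5, 12.5]
width: 0.2
```

```bash
python3 win.py 5
```

```text
[603.37066516  45.89849186 139.98826647] 10.4167
```

View pics/win5.png

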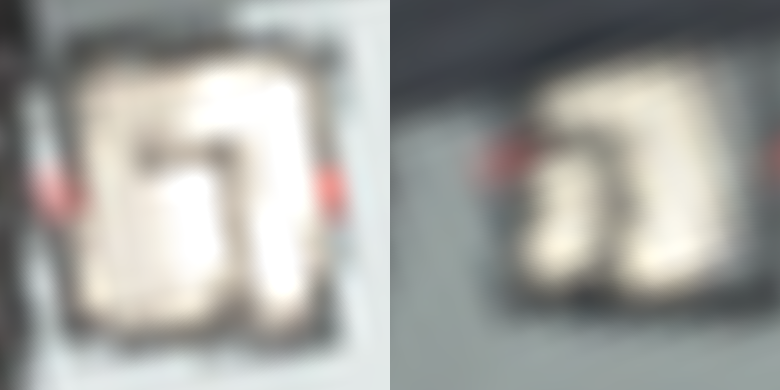

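Request:
apply_moves(rows=[0,0,-0.001,0,0,0,-1,0,0,-0.002,0,0,0,-1,0,0,-0.0027,0,0,0,-1,0,0,-0.0027,0,0,0,-1])

```text
time_s: 10.75
position: [605.5, 45.6, 139.9]
tcp_rot: [-3.116, 1.569, -0.133]
force: [-3.0, -0.2, 12.9]
width: 0.3
```

```bash
python3 win.py 6
```

```text
[605.48261875  45.55128138 139.93062552] 10.85
```

View pics/win6.png

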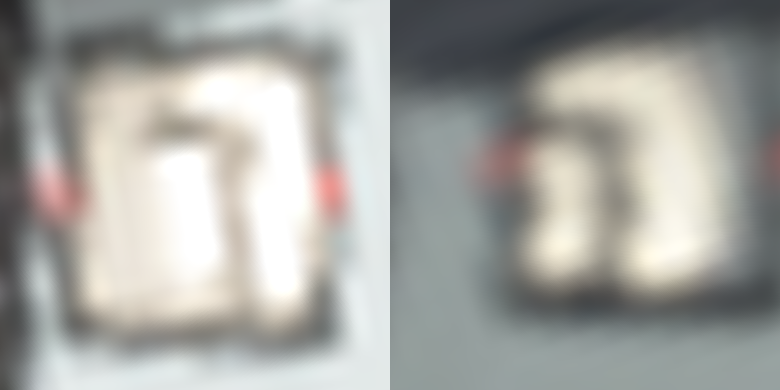

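```bash
python3 - <<'E'
import cv2,numpy as np
for n,cols in((4,(180,235)),(5,(150,210)),(6,(150,210)),(6,(225,250)),(5,(225,250)),(6,(100,130))):
    g=cv2.cvtColor(cv2.imread(f"pics/win{n}.png"),cv2.COLOR_BGR2GRAY)[:,cols[0]:cols[1]].mean(1)
    print(n,cols,[f"{y}:{int(g[y])}" for y in range(40,360,10)])
E
```

```text
4 (180, 235) ['40:147', '50:129', '60:148', '70:184', '80:216', '90:233', '100:238', '110:218', '120:183', '130:169', '140:191', '150:218', '160:220', '170:205', '180:193', '190:193', '200:202', '210:221', '220:242', '230:254', '240:255', '250:255', '260:254', '270:253', '280:239', '290:191', '300:136', '310:90', '320:70', '330:77', '340:109', '350:155']
5 (150, 210) ['40:99', '50:99', '60:127', '70:171', '80:211', '90:230', '100:232', '110:234', '120:233', '130:223', '140:201', '150:180', '160:183', '170:212', '180:241', '190:251', '200:252', '210:250', '220:250', '230:250', '240:249', '250:249', '260:248', '270:245', '280:239', '290:231', '300:227', '310:211', '320:174', '330:140', '340:135', '350:164']
6 (150, 210) ['40:135', '50:118', '60:135', '70:174', '80:211', '90:227', '100:224', '110:206', '120:176', '130:162', '140:184', '150:224', '160:249', '170:251', '180:250', '190:250', '200:250', '210:250', '220:250', '230:250', '240:249', '250:249', '260:249', '270:245', '280:239', '290:233', '300:230', '310:213', '320:175', '330:140', '340:135', '350:165']
6 (225, 250) ['40:149', '
[... 353 characters left out ...]
123', '50:138', '60:183', '70:232', '80:253', '90:254', '100:255', '110:255', '120:255', '130:240', '140:215', '150:192', '160:185', '170:191', '180:197', '190:202', '200:206', '210:205', '220:202', '230:201', '240:203', '250:205', '260:207', '270:205', '280:191', '290:170', '300:150', '310:132', '320:125', '330:127', '340:141', '350:167']
6 (100, 130) ['40:92', '50:101', '60:123', '70:153', '80:177', '90:198', '100:211', '110:212', '120:214', '130:216', '140:219', '150:223', '160:225', '170:226', '180:227', '190:227', '200:227', '210:227', '220:227', '230:227', '240:227', '250:228', '260:228', '270:229', '280:231', '290:231', '300:217', '310:196', '320:170', '330:151', '340:149', '350:168']
```

Request:
apply_moves(rows=[0,0,-0.001,0,0,0,-1,0,0,-0.001,0,0,0,-1,0,0,-0.001,0,0,0,-1])

```text
time_s: 11.1
position: [606.5, 45.4, 139.9]
tcp_rot: [-3.111, 1.569, -0.128]
force: [-3.1, 0.4, 12.7]
width: -0.4
```

Request:
apply_moves(rows=[-0.002,0,0,0,0,0,-1,-0.006,0,0,0,0,0,-1,-0.02,0,0,0,0,0,-1,-0.04,0,0,0,0,0,-1,-0.06,-0.02,0,0,0,0,-1,-0.065,-0.05,0,0,0,0,-1,-0.065,-0.08,0,0,0,0,-1,-0.065,-0.08,0,0,0,0,-1])

```text
time_s: 11.77
position: [619.7, 129.2, 204.3]
tcp_rot: [-2.127, 1.567, 0.858]
force: [0.2, -0.3, -0.2]
width: 0.1
```

```bash
python3 win.py 7
```

```text
[618.30434924 125.43884648 203.13111244] 11.8667
```

View pics/win7.png

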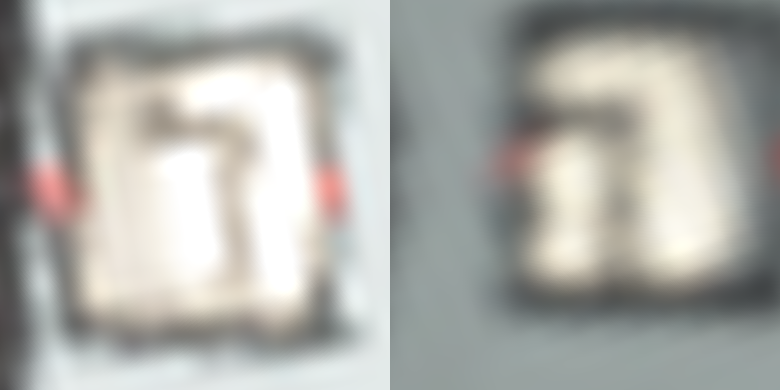

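The 7 now sits between the marks: bar at about y=105, foot at about 285, centre about 195. On to the lock button.

```bash
python3 to.py 577.1 -87.8 205
```

```text
t 11.8667 pos [618.3043 125.4388 203.1311] F [-0.0696 -0.3979 -0.1785] w 0.04290590528498957
[-0.0018  0.2171  0.0074  0.1912  0.0201 -0.016 ]
```

Request:
apply_moves(rows=[-0.003,0.03,0.001,0,0,0,-1,-0.003,0.06,0.002,0,0,0,-1,-0.003,0.09,0.003,0,0,0,-1,-0.003,0.12,0.004,0,0,0,-1,-0.003,0.15,0.005,0,0,0,-1,-0.003,0.18,0.006,0,0,0,-1,-0.003,0.205,0.007,0,0,0,-1,-0.003,0.217,0.007,0,0,0,-1])

```text
time_s: 12.53
position: [575.6, -92.5, 205.9]
tcp_rot: [0.745, 1.569, -2.558]
force: [0.7, 0.3, 0.4]
width: -0.0
```

Request:
apply_moves(rows=[0,0,0,0,0,0,-1,0.005,0,0,0,0,0,-1,0.01,0,0,0,0,0,-1,0.014,0,0,0,0,0,-1,0.014,0,0,0,0,0,-1,0.014,0,0,0,0,0,-1])

```text
time_s: 13.03
position: [576.9, -87.5, 191.7]
tcp_rot: [-0.265, 1.569, 2.719]
force: [0.3, -0.5, 0.1]
width: -0.0
```

```bash
python3 to.py 577.1 -87.8 180; python3 look.py 8
```

```text
t 13.0333 pos [576.8608 -87.5212 191.7449] F [ 0.2693 -0.5371  0.1173] w -0.03351451853929024
[ 0.0117  0.0002 -0.0003  0.1442  0.0755  0.0204]
```

View pics/side8.png

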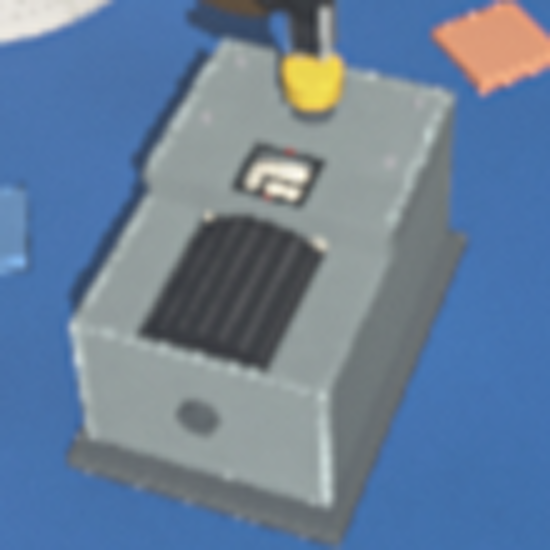

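View pics/top8.png

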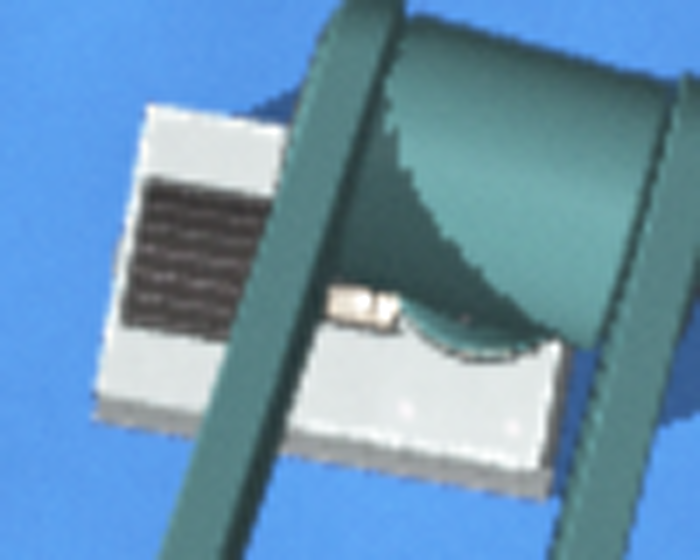

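Request:
apply_moves(rows=[0.003,0,0,0,0,0,-1,0.006,0,0,0,0,0,-1,0.008,0,0,0,0,0,-1,0.009,0,0,0,0,0,-1,0.009,0,0,0,0,0,-1])

```text
time_s: 13.55
position: [576.9, -88.5, 183.0]
tcp_rot: [-0.277, 1.57, 2.705]
force: [-0.5, -0.6, 0.3]
width: -0.2
```

Request:
apply_moves(rows=[0.001,0,0,0,0,0,-1,0.002,0,0,0,0,0,-1,0.002,0,0,0,0,0,-1])

```text
time_s: 13.8
position: [577.0, -88.6, 181.3]
tcp_rot: [-0.63, 1.571, 2.353]
force: [0.6, 0.1, -0.1]
width: 0.6
```

Request:
apply_moves(rows=[0.001,0,0,0,0,0,-1,0.002,0,0,0,0,0,-1,0.002,0,0,0,0,0,-1])

```text
time_s: 14.05
position: [577.2, -88.6, 179.5]
tcp_rot: [-2.888, 1.571, 0.095]
force: [-0.8, 0.2, 1.6]
width: 0.0
```

Request:
apply_moves(rows=[0.001,0,0,0,0,0,-1,0.002,0,0,0,0,0,-1,0.002,0,0,0,0,0,-1])

```text
time_s: 14.3
position: [577.2, -88.6, 177.4]
tcp_rot: [3.102, 1.571, -0.199]
force: [-0.6, 0.4, 2.4]
width: 0.1
```

Request:
apply_moves(rows=[0.001,0,0,0,0,0,-1,0.002,0,0,0,0,0,-1,0.002,0,0,0,0,0,-1])

```text
time_s: 14.55
position: [577.2, -88.6, 175.3]
tcp_rot: [-3.022, 1.571, -0.04]
force: [0.8, -0.6, 2.1]
width: 0.1
```

Request:
apply_moves(rows=[0.001,0,0,0,0,0,-1,0.001,0,0,0,0,0,-1])

```text
time_s: 14.72
position: [577.2, -88.6, 174.3]
tcp_rot: [-2.802, 1.571, 0.181]
force: [-0.1, -1.0, 1.2]
width: -0.3
```

Request:
apply_moves(rows=[0.001,0,0,0,0,0,-1,0.001,0,0,0,0,0,-1])

```text
time_s: 14.88
position: [577.2, -88.6, 173.3]
tcp_rot: [-2.754, 1.571, 0.229]
force: [0.2, -0.1, 2.5]
width: -0.0
```

Request:
apply_moves(rows=[0.001,0,0,0,0,0,-1,0.001,0,0,0,0,0,-1])

```text
time_s: 15.05
position: [577.2, -88.6, 172.3]
tcp_rot: [-2.123, 1.571, 0.859]
force: [0.9, -0.1, 2.1]
width: -0.2
```

Request:
apply_moves(rows=[0.001,0,0,0,0,0,-1,0.001,0,0,0,0,0,-1])

```text
time_s: 15.22
position: [577.2, -88.6, 171.3]
tcp_rot: [-2.384, 1.571, 0.598]
force: [-0.2, -0.8, 2.3]
width: -0.4
```

Request:
apply_moves(rows=[0.001,0,0,0,0,0,-1,0.001,0,0,0,0,0,-1])

```text
time_s: 15.38
position: [577.2, -88.6, 170.3]
tcp_rot: [-2.682, 1.571, 0.301]
force: [0.1, 0.0, 2.7]
width: 0.3
```

Request:
apply_moves(rows=[0.001,0,0,0,0,0,-1,0.001,0,0,0,0,0,-1])

```text
time_s: 15.55
position: [577.2, -88.6, 169.3]
tcp_rot: [-2.517, 1.571, 0.465]
force: [0.6, -0.2, 2.5]
width: 0.1
```

Request:
apply_moves(rows=[0.001,0,0,0,0,0,-1,0.001,0,0,0,0,0,-1])

```text
time_s: 15.72
position: [577.2, -88.6, 168.3]
tcp_rot: [-2.224, 1.571, 0.758]
force: [0.8, -0.3, 2.8]
width: 0.1
```

Request:
apply_moves(rows=[0.0007,0,0,0,0,0,-1,0.0007,0,0,0,0,0,-1])

```text
time_s: 15.88
position: [577.2, -88.6, 167.8]
tcp_rot: [-3.016, 1.571, -0.034]
force: [-0.3, -0.5, 3.6]
width: 0.1
```

Request:
apply_moves(rows=[0.0007,0,0,0,0,0,-1,0.0007,0,0,0,0,0,-1])

```text
time_s: 16.05
position: [577.3, -88.6, 167.5]
tcp_rot: [3.082, 1.57, -0.218]
force: [-0.1, -0.9, 7.6]
width: -0.3
```

Request:
apply_moves(rows=[0.0005,0,0,0,0,0,-1,0.0005,0,0,0,0,0,-1])

```text
time_s: 16.22
position: [577.3, -88.7, 167.4]
tcp_rot: [3.025, 1.57, -0.276]
force: [-1.2, -0.2, 9.1]
width: 0.0
```

Request:
apply_moves(rows=[0.0007,0,0,0,0,0,-1,0.0007,0,0,0,0,0,-1,0.0007,0,0,0,0,0,-1])

```text
time_s: 16.47
position: [577.3, -88.7, 167.2]
tcp_rot: [2.962, 1.57, -0.339]
force: [-2.6, 0.7, 13.0]
width: 0.4
```

Request:
apply_moves(rows=[0.0004,0,0,0,0,0,-1,0.0004,0,0,0,0,0,-1,0.0004,0,0,0,0,0,-1])

```text
time_s: 16.72
position: [577.3, -88.7, 167.0]
tcp_rot: [2.933, 1.57, -0.367]
force: [-2.9, -0.3, 14.4]
width: -0.2
```

Request:
apply_moves(rows=[0.0004,0,0,0,0,0,-1,0.0004,0,0,0,0,0,-1,0.0004,0,0,0,0,0,-1,0.0004,0,0,0,0,0,-1])

```text
time_s: 17.05
position: [577.4, -88.7, 166.9]
tcp_rot: [2.93, 1.569, -0.371]
force: [-4.0, -0.2, 16.3]
width: 0.2
```

```bash
python3 -c "
from rig import ctrl
for i in range(4):
    ctrl.snapshot('side');s=ctrl.sense();print(s['position'],s['force'])"
```

```text
[577.40387177 -88.72127307 166.86919417] [-4.02144436  0.10901577 17.42087144]
[577.37530925 -88.74266543 166.84803494] [-3.58147941  0.57968316 16.61679039]
[577.35916783 -88.71320919 166.84468891] [-3.71846149  0.59130075 16.82527701]
[577.40010468 -88.74411973 166.86902021] [-3.29458895 -0.58910353 16.63051633]
```

The last 9 N of push only sank the box at 16 N/mm, so the button is on its stop. I'll lift off and check.

Request:
apply_moves(rows=[-0.002,0,0,0,0,0,-1,-0.006,0,0,0,0,0,-1,-0.02,0,0,0,0,0,-1,-0.045,0,0,0,0,0,-1,-0.07,0,0.01,0,0,0,-1,-0.08,0,0.04,0,0,0,-1,-0.08,0,0.075,0,0,0,-1,-0.08,0,0.11,0,0,0,-1])

```text
time_s: 17.92
position: [467.6, -70.9, 245.3]
tcp_rot: [-2.753, 1.57, 0.23]
force: [-1.6, 0.3, -0.0]
width: 0.2
```

Request:
apply_moves(rows=[0,0.03,0.01,0,0,0,-1,0,0.06,0.015,0,0,0,-1,0,0.09,0.02,0,0,0,-1,0,0.12,0.02,0,0,0,-1,0,0.15,0.02,0,0,0,-1,0,0.15,0.02,0,0,0,-1])

```text
time_s: 18.42
position: [424.5, -220.5, 244.9]
tcp_rot: [1.708, 1.568, -1.596]
force: [0.3, -0.1, 0.8]
width: 0.2
```

```bash
python3 win.py 9; python3 look.py 9
```

```text
[ 424.37743001 -216.50357294  244.52058972] 18.5167
```

View pics/win9.png

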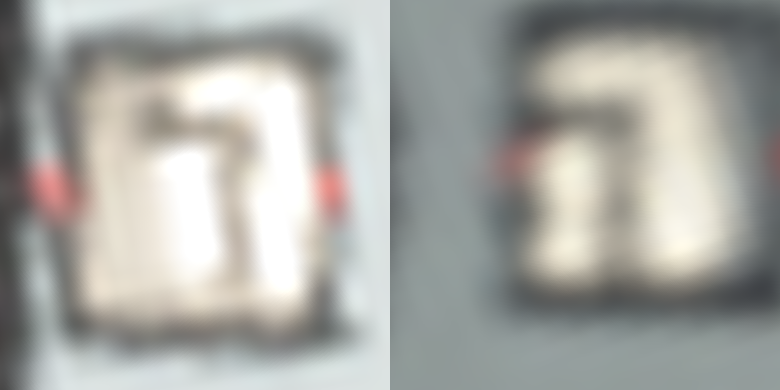

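View pics/side9.png

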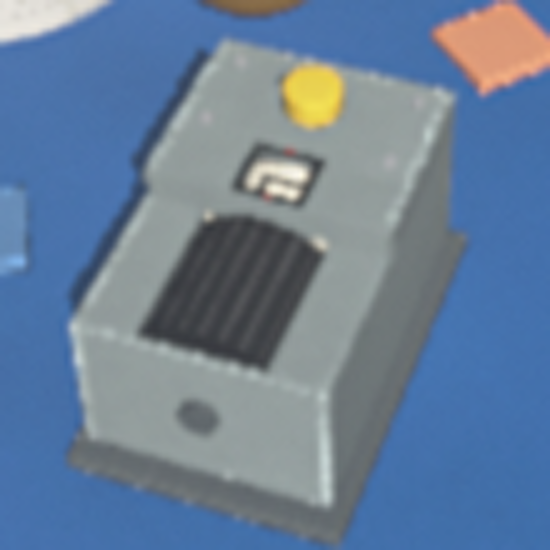

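```bash
python3 -c "
from rig import ctrl
print(ctrl.sense()['joint_velocities'].round(3), ctrl.close_job())"
```

```text
the job is handed in; nothing more can be done
[ 0.017 -0.005  0.004 -0.002 -0.004 -0.004] None
```

The batch counter now shows 7 in the middle of the window and the yellow lock button is pressed home. I handed the job in at about 18.6 s, with the arm clear of the counter.

- **Roller:** I rubbed it along +x in three strokes, pressing at about 10–13 N. The numeral went from between 4 and 5, past 5 and 6, to 7. From above, the 7 is centred between the red marks to within about 1 mm, which is as fine as the camera resolves.
- **Lock button:** It slid down about 12 mm and then stopped hard. I pressed to about 17 N (17.4 N at most), and over that last stretch only the box sank, on its springs at 16 N/mm. That means the button was on its stop.
- **Last checks:** After I lifted off, the 7 had not moved. In the side picture the button stands about 3.4 px lower; 12 mm should show as about 3.9 px, so this fits full travel at that resolution.
- **Counter position:** The counter's base-plate corners did not fit the nominal size in my position fit. I left them out and used the window, button and roller instead. The crest and button heights I felt were within about 1 mm of that fit.
- **Surroundings:** I touched nothing except the roller and the button. I did not take a full picture afterwards to check the pots, tiles and tools.

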